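# Run a row of seedling blocks down the channel to its stop

## Task

Four white seedling blocks stand touching in a row in the grey metal channel; with the fingertips, push the row along the channel as one closed train until it sits fully home against the red end stop, with no gaps, then take the hand clear. Do not lift or tip a block or let the row come apart on the way, and leave the spray bottle, the cup and the climate meter where they are.

Things in the scene. Friction and masses are not known exactly. Their poses are not given: they have to be found in the camera images.
- rail: straight grey metal channel fixed to the bench, 484 mm long, 69 mm wide outside, 63 mm inside; floor top 6 mm above the bench, side lips 3 mm thick whose tops are 18 mm above the bench (12 mm above the channel floor); origin at its middle at bench level, x along the channel, y across
- stop: red end stop fixed across one end of the channel (either end), 12 mm thick along the channel, 63 mm wide, 40 mm tall; origin at the middle of its underside on the channel floor, so the face that the row meets is 6 mm from the origin towards the channel's middle. It does not give; sliding the whole row along the channel takes about 3 to 7 N, so a clear rise above that means the row is home
- open_end: flat blue strip, 12 mm x 63 mm, 1 mm thick, that marks the open end of the channel, opposite the stop; nothing holds the blocks there; origin at the middle of its underside on the channel floor
- block_a: first of the four in the row a-b-c-d (either a or d is nearest the stop; neighbours touch, centres 60 mm apart): white film-wrapped stone-wool grow block, 60 x 60 mm and 44 mm tall, with a green seedling on top whose leaves (soft, look only) reach 40 mm above the block and stay inside its outline; 0.10 to 0.21 kg; origin at the centre of its underside, z up, x along the channel
- block_b: second of the four in the row a-b-c-d (either a or d is nearest the stop; neighbours touch, centres 60 mm apart): white film-wrapped stone-wool grow block, 60 x 60 mm and 44 mm tall, with a green seedling on top whose leaves (soft, look only) reach 40 mm above the block and stay inside its outline; 0.10 to 0.21 kg; origin at the centre of its underside, z up, x along the channel
- block_c: third of the four in the row a-b-c-d (either a or d is nearest the stop; neighbours touch, centres 60 mm apart): white film-wrapped stone-wool grow block, 60 x 60 mm and 44 mm tall, with a green seedling on top whose leaves (soft, look only) reach 40 mm above the block and stay inside its outline; 0.10 to 0.21 kg; origin at the centre of its underside, z up, x along the channel
- block_d: last of the four in the row a-b-c-d (either a or d is nearest the stop; neighbours touch, centres 60 mm apart): white film-wrapped stone-wool grow block, 60 x 60 mm and 44 mm tall, with a green seedling on top whose leaves (soft, look only) reach 40 mm above the block and stay inside its outline; 0.10 to 0.21 kg; origin at the centre of its underside, z up, x along the channel
- sprayer: bystander: loose white spray bottle with green trigger head, 68 mm across, 187 mm tall, origin under its centre
- cup: bystander: loose clear empty plastic cup, 74 mm across, 90 mm tall, origin under its centre
- meter: bystander: loose white climate meter with dark screens, a standing box 30 x 95 mm and 75 mm tall, origin under its centre
Not all that is in view belongs to the job. What is shaped like the block_a but orange or yellow is not meant.

How it is judged:
By the outcome, as a careful person would: the job done as asked, in the order asked, and still so for the second after the job is handed in, with the robot touching nothing.
It also fails if it takes over 42 s, if anything falls off the work surface, if the arm or the gripper's body presses on something with over 40 N, if the wrist force passes 120 N, or if a joint passes its speed limit or range.

## Robot

A 7-joint arm with a two-finger parallel gripper is mounted at the origin on the work surface. World frame = base frame: x ahead of the robot, y to its left, z up, the work surface at z = 0. Lengths are in mm, angles in degrees, forces in N, time in s.
With the tool pointing down it reaches from about 400 to 925 mm from the base axis. Payload 5.6 kg.
Tool frame: the origin (TCP) lies at the very end of the fingers, on their centre line; the grasp point (between the pads) lies 19 mm behind it; x points along the fingers, y is the direction in which the jaws open and shut, and the axes are right-handed (so a half turn about x gives the same grasp; the last joint's range is limited). The gripper opens to 85 mm and grips with 20 to 120 N. Pads are 22 mm wide; open, the fingers measure 114 mm over their backs; the gripper's body (76 mm by 85 mm) begins 54 mm behind the grasp point. The pads swing forward as they close: fully open they stand 13 mm farther back than shut.
Start: joints at [62.051, 26.786, -0.665, 91.828, 0.344, 61.387, -3.226], TCP at [279.642, -586.778, 231.29] pointing down, gripper open.
Joint ranges: [-144.91, 144.91], [-17.63, 115.5], [-89.93, 88.59], [15.96, 139.68], [-74.01, 254.01], [8.47, 105.57], [-167.45, 167.45]. Speed limits (degrees/s): [147.25, 147.25, 180, 180, 180, 180, 180].

## Interface

Orientations are given as [roll, pitch, yaw] about the fixed x, y, z axes, in that order (R = Rz(yaw) Ry(pitch) Rx(roll)).
In Python, from rig import * gives the robot as it stands.
- The arm moves only by the shell command python3 -m jog 'ROWS' [FORCE]. ROWS is JSON, a list of rows, each a list of 3 entries, a list of its own where there are three numbers: the shift along the world's x, y, z as a fraction of full scale, then the turn, a rotation vector about the world's x, y, z as a fraction of full scale, then the opening, from 0 (shut) to 1 (fully open). In form: [[[tx, ty, tz], [rx, ry, rz], jaw], ...]. A call has 1 to 10 rows; each row shifts and turns the commanded pose from where the row before left it; what a row does not reach is not made up. Full scale, the value 1, is 0.05 m for a shift and 360 degrees for a turn. A row lasts 1/8 s, in which the tool goes at most 62.5 mm and 10.7 degrees, less where a joint would pass 70% of its speed; a pose out of reach is approached as far as the arm can. A call with a number of a shift or a turn outside -1 to 1 is refused whole. A call with a gripper value outside its range is refused whole. The fingers move at their own pace and stop on an object; FORCE is the grip in N (left out, the last holds). Time passes only in rows, so rows that do not move let the fingers close. It gives the time, the measured TCP pose, the force and the opening at its end, in the units of the state.
- state(): the state, without advancing time (a new reading comes with each control period).
- snapshot(name): name is "scene" or "top" or "wrist"; returns (picture, depth): 384x512x3 uint8, red, green, blue; 384x512 float32, mm along the optical axis (not along the pixel's ray), 0 where there is no reading.
- get_calibration(name): a dict with "vertical_fov" (degrees; the focal length in pixels is half the picture's height over the tangent of half this angle, whatever the lens; pixels are square), "cx", "cy" (the principal point, pixels), "world_to_cam" (4x4, takes a point from world to camera coordinates). Camera axes: x right, y down, z forward; pixel columns grow to the right and rows downward; lengths in mm; the calibration is good to about 2 mm. A picture is of the moment at which its call begins: read the wrist's pose just before it. get_calibration takes no time and is no camera call; for the wrist camera it gives the pose at the moment of the call.
- sign_off(): hands the job in, once; it reports no verdict.
The state is a dict: "t": time; "joints": joint angles; "dq": joint speeds; "effort": joint torques, N m; "tool_pos": TCP position; "eef_rot": TCP orientation; "contact_force": force on the tool from outside, world axes, zero at the start; "wrist_torque": the same for the moment, N m; "finger_gap": finger opening in mm.
Only numpy, scipy, OpenCV 4.12 (cv2) and the standard library are available. Lean on these libraries where they do the work, as an engineer would, in place of code of your own. Each camera call takes 0.05 s, during which the arm holds its last target. There are 200 camera calls.

## Working session

There is one attempt and no reset: what is moved stays moved. The work goes in short steps, Python scripts to look and compute and a shell command to move; the robot and the scene stay as the last step left them, time stands still between calls to the robot, and variables do not carry over. Pictures are saved under pics/ and viewed, about 8 in all and at most 12, crops included, and the job is handed in when it is done.

```bash
mkdir -p pics; ls; python3 - <<'E'
from rig import *
import cv2,numpy as np
print(state())
for n in("scene","top"):
    p,d=snapshot(n);cv2.imwrite(f"pics/{n}1.png",p[:,:,::-1]);np.save(f"pics/{n}1d.npy",d);np.save(f"pics/{n}1p.npy",p)
    print(n,get_calibration(n))
a,b=[cv2.imread(f"pics/{n}1.png") for n in("scene","top")]
E
```

```text
pics
{'t': 0.0, 'joints': array([62.05001339, 26.83531654, -0.66436597, 91.88098565,  0.34432777,
       61.38595175, -3.22641304]), 'dq': array([ 0.04500099, -0.02795207,  0.11664356,  0.06882174,  0.03125137,
        0.03160259,  0.04337182]), 'effort': array([ 5.22567570e-04, -5.32397354e+01,  2.17880850e-02, -2.51311201e+01,
        1.14839661e-02,  7.68640952e-03, -2.35317088e-05]), 'tool_pos': array([ 279.38530465, -586.28057473,  230.34559392]), 'eef_rot': array([-85.58740038,  89.89970609, 119.89442695]), 'contact_force': array([-0.97448485, -0.36970093,  0.78013662]), 'wrist_torque': array([ 0.04883604, -0.01668193,  0.01611702]), 'finger_gap': 85.46046795905369}
scene {'vertical_fov': 55.020608081396325, 'cx': 255.95446700441394, 'cy': 193.7115209860874, 'world_to_cam': array([[ 8.24594367e-01,  5.65427573e-01, -1.83245590e-02,
        -4.90349615e+02],
       [ 3.37036799e-01, -5.17019199e-01, -7.86827392e-01,
        -1.81717184e+02],
       [-4.54368051e-01,  6.42637384e-01, -6.16901018e-01,
         1.34418999e+03],
       [ 0.00000000e+00,  0.00000000e+00,  0.00000000e+00,
         1.00000000e+00]])}
top {'vertical_fov': 43.33542488129747, 'cx': 243.0152166325242, 'cy': 198.1460715724453, 'world_to_cam': array([[ 1.18504369e-02, -9.99928468e-01,  1.62048214e-03,
         1.67806159e+00],
       [-9.97037305e-01, -1.19393178e-02, -7.59872696e-02,
         6.05424575e+02],
       [ 7.60011816e-02, -7.15198797e-04, -9.97107471e-01,
         1.29266581e+03],
       [ 0.00000000e+00,  0.00000000e+00,  0.00000000e+00,
         1.00000000e+00]])}
```

View pics/top1.png

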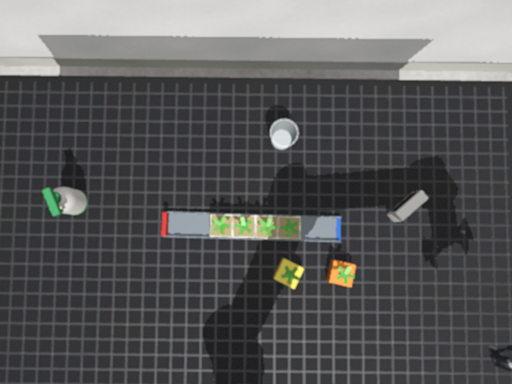

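View pics/scene1.png

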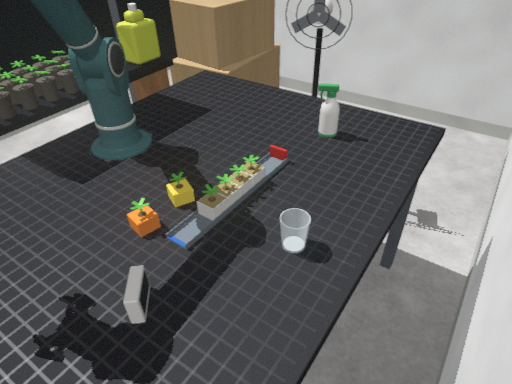

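The top view shows the red stop at about (165,224), the blue strip at (338,229) and the row at columns 210–300. Yellow (289,273) and orange (343,274) decoys lie nearby. The scene view agrees, with the sprayer, cup and meter well away from the channel. Next I measure.

```bash
cat > h.py <<'E'
import numpy as np,cv2
from rig import *
def K(c):
    f=192/np.tan(np.radians(c["vertical_fov"]/2)); return f,c["cx"],c["cy"]
def plane(c,uv,z):
    f,cx,cy=K(c);T=np.array(c["world_to_cam"]);R,t=T[:3,:3],T[:3,3]
    uv=np.atleast_2d(uv).astype(float);o=-R.T@t
    d=np.c_[(uv[:,0]-cx)/f,(uv[:,1]-cy)/f,np.ones(len(uv))]@R
    return o+d*((z-o[2])/d[:,2])[:,None]
def cloud(c,d):
    f,cx,cy=K(c);T=np.array(c["world_to_cam"]);v,u=np.mgrid[:384,:512]
    P=np.stack([(u-cx)/f*d,(v-cy)/f*d,d],-1)
    W=(P-T[:3,3])@T[:3,:3];W[d==0]=np.nan;return W
def blob(p,lo,hi,lo2=None,hi2=None):
    h=cv2.cvtColor(p,cv2.COLOR_RGB2HSV);m=cv2.inRange(h,lo,hi)
    if lo2: m|=cv2.inRange(h,lo2,hi2)
    n,l,s,cn=cv2.connectedComponentsWithStats(m);i=1+np.argmax(s[1:,4]);return l==i,s[i],cn[i]
E
cat > m.py <<'E'
from h import *
import sys
def meas(p,d,name):
    c=get_calibration(name);W=cloud(c,d)
    r,s,cr=blob(p,(0,150,80),(4,255,255),(175,150,80),(180,255,255));print("red",s,cr,plane(c,cr,46)[0].round(1),np.nanmedian(W[r],0).round(1))
    b,s,cb=blob(p,(105,150,60),(125,255,255));print("blue",s,cb,plane(c,cb,7)[0].round(1),np.nanmedian(W[b],0).round(1))
    return c,W,r,b
E
python3 - <<'E'
from m import *
for n in("top","scene"):
    p=np.load(f"pics/{n}1p.npy");d=np.load(f"pics/{n}1d.npy")
    c,W,r,b=meas(p,d,n)
    R0=np.nanmedian(W[r],0)[:2];B0=np.nanmedian(W[b],0)[:2]
    print("len",np.linalg.norm(R0-B0))
    ax=(R0-B0)/np.linalg.norm(R0-B0);nn=np.array([-ax[1],ax[0]])
    q=W[...,:2]-B0;s=q@ax;w=q@nn
    m=(W[...,2]>43)&(W[...,2]<58)&(abs(w)<45)&(s>10)&(s<455)&(abs(w)>0)
    print("axis",ax,np.degrees(np.arctan2(ax[1],ax[0])),"row s",np.percentile(s[m],[0.5,2,98,99.5]).round(1),"w",np.percentile(w[m],[2,50,98]).round(1),"z",np.median(W[...,2][m]))
    # bystanders/decoys
    mm=(W[...,2]>12)&(W[...,2]<250)&(W[...,0]>350)&(W[...,0]<1000)&(abs(W[...,1])<600)
    k,l,st,cn=cv2.connectedComponentsWithStats(mm.astype(np.uint8))
    for i in range(1,k):
        if st[i,4]>60: X=W[l==i];print(st[i],X.min(0).round(),X.max(0).round())
    if n=="top":
        h=cv2.resize(p[190:300,140:380],None,fx=3.3,fy=3.3,interpolation=cv2.INTER_CUBIC);cv2.imwrite("pics/crop1.png",h[:,:,::-1])
E
```

```text
red [161 212   7  24 134] [163.90298507 223.3358209 ] [533.8 218.8  46. ] [533.7 218.8  45.1]
blue [337 219   4  21  82] [338.46341463 228.96341463] [ 524.9 -254.     7. ] [ 524.9 -253.4    7.3]
len 472.296879413932
axis [0.01872067 0.99982475] 88.92732184648607 row s [109.8 112.6 345.7 347.7] w [-27.9   2.3  30.2] z 50.76119564598743
[271 119  28  31 422] [ 737. -133.   12.] [810. -62.  94.]
[ 43 187  44  30 973] [545. 437.  12.] [623. 490. 192.]
[388 191  41  31 595] [ 547. -476.   12.] [ 628. -389.   84.]
[ 162  212  180   31 2561] [ 489. -258.   12.] [566. 224.  93.]
[274 259  30  30 544] [ 367. -152.   13.] [443. -76.  84.]
[328 260  28  28 568] [ 371. -291.   13.] [ 442. -222.   85.]
red [270 145  17  15 188] [277.70212766 151.99468085] [546.6 196.1  46. ] [534.8 214.2  33.4]
blue [168 236  17  11  66] [176.53030303 240.56060606] [ 522.4 -252.6    7. ] [ 522.1 -253.4    7.9]
len 467.8045193156898
axis [0.0270438  0.99963425] 88.4503153678099 row s [109.2 110.2 341.1 345.4] w [-30.6  -8.6  26.9] z 51.82559750701549
[318  83  21  53 879] [544. 434.  12.] [626. 488. 190.]
[ 166  144  122  103 2551] [ 489. -258.   12.] [569. 226.  90.]
[166 171  28  34 557] [ 365. -155.   12.] [445. -78.  82.]
[126 198  34  36 711] [ 372. -292.   12.] [ 444. -222.   82.]
[ 279  208   32   43 1062] [ 737. -134.   12.] [810. -60.  93.]
[ 123  265   26   56 1105] [ 549. -476.   12.] [ 630. -389.   81.]
```

View pics/crop1.png

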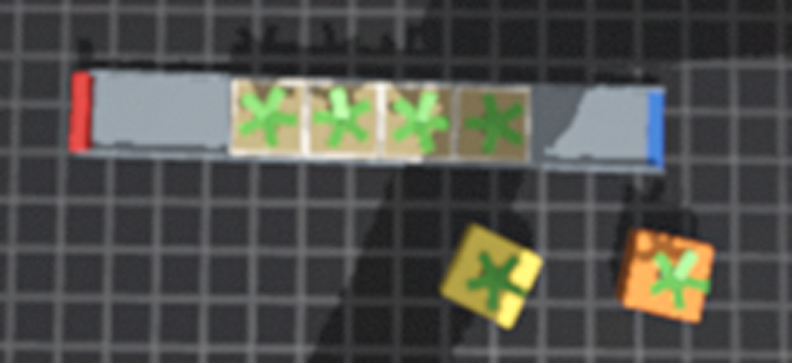

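The row is 239 mm long (240 expected). It starts 109 mm from the blue centre and leaves about 117 mm to the stop face. Next I work out the jaw direction, the rail line and the shift needed.

```bash
python3 - <<'E'
from rig import *
import numpy as np
from scipy.spatial.transform import Rotation as R
s=state();r=R.from_euler('xyz',s['eef_rot'],degrees=True)
print(r.as_matrix().round(3))
y=r.as_matrix()[:,1];print("jaw yaw",np.degrees(np.arctan2(y[1],y[0])),"wanted ~ -1.1 or 178.9")
ax=np.array([0.0206,0.9998]);z=ax
for sg in(1,-1):
    Y=sg*np.array([0.9998,-0.0206,0]);X=np.array([0,0,-1.]);Z=np.cross(X,Y)
    T=R.from_matrix(np.c_[X,Y,Z]);print(sg,(T*r.inv()).as_rotvec(degrees=True))
print(np.array([526,-195,231])-s['tool_pos'])
E
```

```text
[[-0.001  0.43  -0.903]
 [ 0.001 -0.903 -0.43 ]
 [-1.    -0.002  0.   ]]
jaw yaw -64.51870476959324 wanted ~ -1.1 or 178.9
1 [-4.83682083e-02 -8.51166752e-02  6.33383239e+01]
-1 [-9.67095619e-02  5.49559557e-02 -1.16661632e+02]
[246.58850264 391.3212072    0.5816554 ]
```

```bash
python3 -m jog '[[[0.616,0.978,0],[0,0,0.022],0],[[0.616,0.978,0],[0,0,0.022],0],[[0.616,0.978,0],[0,0,0.022],0],[[0.616,0.978,0],[0,0,0.022],0],[[0.616,0.978,0],[0,0,0.022],0],[[0.616,0.978,0],[0,0,0.022],0],[[0.616,0.978,0],[0,0,0.022],0],[[0.616,0.978,0],[0,0,0.022],0],[[0,0,0],[0.014,0,0],0],[[0,0,0],[0,0,0],0]]' 40
```

```text
t: 1.35
tool_pos: [525.6, -197.0, 230.5]
eef_rot: [-178.0, 85.0, 90.7]
contact_force: [0.1, -0.2, -0.7]
finger_gap: 0.2
```

```bash
python3 -m jog '[[[0,0,-0.9],[0,0,0],0],[[0,0,-0.9],[0,0,0],0],[[0,0,-0.9],[0,0,0],0],[[0,0,-0.5],[0,0,0],0],[[0,0,-0.3],[0,0,0],0],[[0,0,0],[0,0,0],0]]'; python3 - <<'E'
from h import *
for n in("scene","top"):
    p,d=snapshot(n);cv2.imwrite(f"pics/{n}2.png",p[:,:,::-1])
a=cv2.resize(cv2.imread("pics/scene2.png")[110:260,130:310],(720,600),interpolation=cv2.INTER_CUBIC);cv2.imwrite("pics/s2.png",a)
E
```

```text
t: 2.1
tool_pos: [525.4, -195.7, 55.7]
eef_rot: [-177.9, 85.0, 90.9]
contact_force: [0.7, 0.0, 0.4]
finger_gap: 0.1
```

View pics/s2.png

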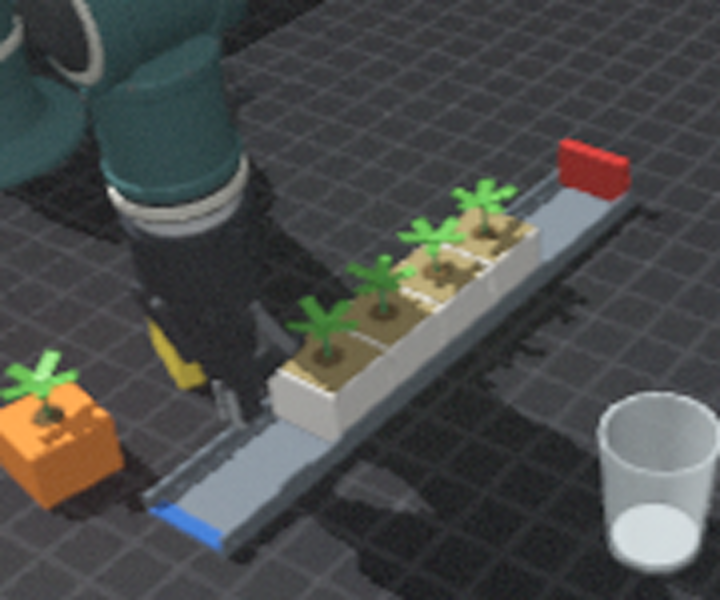

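The fingertip shows at about (189,215) in the full picture and projects to (190,214), so the calibration agrees. The row is closed and the tip is over the channel behind it. Going down.

```bash
python3 -m jog '[[[0,0,-0.3],[0,0,0],0],[[0,0,-0.3],[0,0,0],0],[[0,0,-0.16],[0,0,0],0],[[0,0,0],[0,0,0],0]]'; python3 -m jog '[[[0.002,0.2,0],[0,0,0],0],[[0.002,0.2,0],[0,0,0],0],[[0.002,0.12,0],[0,0,0],0],[[0,0.04,0],[0,0,0],0],[[0,0,0],[0,0,0],0]]'
```

```text
t: 2.7
tool_pos: [525.4, -195.3, 17.3]
eef_rot: [-177.8, 84.9, 91.1]
contact_force: [-0.3, -0.4, -0.2]
finger_gap: -0.5
t: 3.32
tool_pos: [526.4, -167.6, 18.4]
eef_rot: [-179.0, 85.0, 89.9]
contact_force: [-0.8, -0.4, -0.5]
finger_gap: -0.0
```

```bash
python3 -m jog '[[[0,0.04,0],[0,0,0],0],[[0,0.04,0],[0,0,0],0],[[0.002,0.04,0],[0,0,0],0],[[0,0.04,0],[0,0,0],0],[[0,0,0],[0,0,0],0]]'; python3 -m jog '[[[0,0.03,0],[0,0,0],0],[[0,0.03,0],[0,0,0],0],[[0.002,0.03,0],[0,0,0],0],[[0,0.03,0],[0,0,0],0]]';python3 -m jog '[[[0,0.03,0],[0,0,0],0],[[0,0.03,0],[0,0,0],0],[[0.002,0.03,0],[0,0,0],0],[[0,0.03,0],[0,0,0],0]]'
```

```text
t: 3.95
tool_pos: [526.4, -159.3, 18.3]
eef_rot: [-178.8, 85.0, 90.0]
contact_force: [0.4, -0.3, 0.1]
finger_gap: 0.2
t: 4.45
tool_pos: [526.5, -154.0, 18.3]
eef_rot: [-178.9, 85.0, 89.9]
contact_force: [0.8, -2.3, -0.0]
finger_gap: -0.2
t: 4.95
tool_pos: [526.7, -147.7, 18.3]
eef_rot: [-178.9, 85.0, 89.9]
contact_force: [0.1, -3.5, -0.1]
finger_gap: -0.2
```

```bash
python3 -m jog '[[[0.001,0.04,0],[0,0,0],0],[[0.001,0.04,0],[0,0,0],0],[[0.001,0.04,0],[0,0,0],0],[[0.001,0.04,0],[0,0,0],0],[[0.001,0.04,0],[0,0,0],0],[[0.001,0.04,0],[0,0,0],0],[[0.001,0.04,0],[0,0,0],0],[[0.001,0.04,0],[0,0,0],0],[[0.001,0.04,0],[0,0,0],0],[[0.001,0.04,0],[0,0,0],0]]'; python3 -m jog '[[[0.001,0.04,0],[0,0,0],0],[[0.001,0.04,0],[0,0,0],0],[[0.001,0.04,0],[0,0,0],0],[[0.001,0.04,0],[0,0,0],0],[[0.001,0.04,0],[0,0,0],0],[[0.001,0.04,0],[0,0,0],0],[[0.001,0.04,0],[0,0,0],0],[[0.001,0.04,0],[0,0,0],0],[[0.001,0.04,0],[0,0,0],0],[[0.001,0.04,0],[0,0,0],0]]'
python3 - <<'E'
from h import *
p,d=snapshot("scene");cv2.imwrite("pics/scene3.png",p[:,:,::-1])
a=cv2.resize(cv2.imread("pics/scene3.png")[110:260,130:310],(720,600),interpolation=cv2.INTER_CUBIC);cv2.imwrite("pics/s3.png",a)
E
```

```text
t: 6.2
tool_pos: [527.1, -127.5, 18.3]
eef_rot: [-178.9, 85.0, 90.0]
contact_force: [-0.2, -3.6, 0.1]
finger_gap: 0.5
t: 7.45
tool_pos: [527.6, -107.5, 18.3]
eef_rot: [-178.8, 85.0, 90.0]
contact_force: [-0.8, -4.7, 0.0]
finger_gap: 0.1
```

View pics/s3.png

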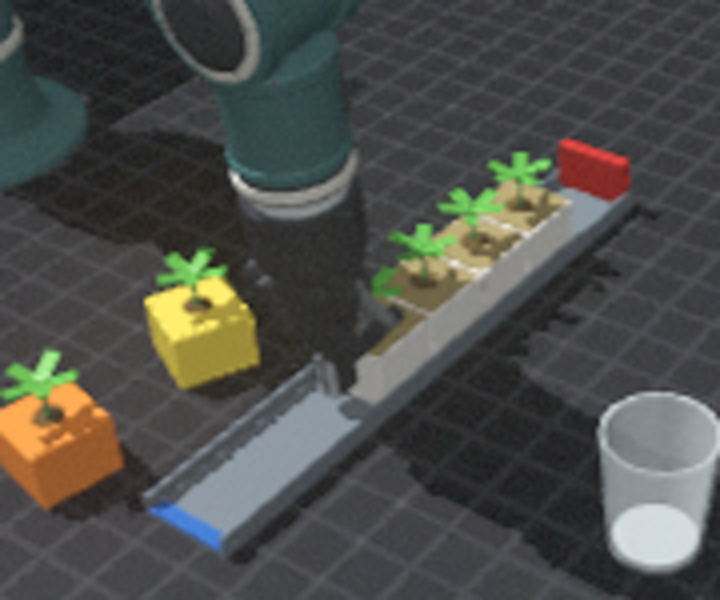

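The row is sliding as one closed train, with level tops, and the front block is at about (570,205) in the crop. Continuing.

```bash
python3 -m jog '[[[0.001,0.04,0],[0,0,0],0],[[0.001,0.04,0],[0,0,0],0],[[0.001,0.04,0],[0,0,0],0],[[0.001,0.04,0],[0,0,0],0],[[0.001,0.04,0],[0,0,0],0],[[0.001,0.04,0],[0,0,0],0],[[0.001,0.04,0],[0,0,0],0],[[0.001,0.04,0],[0,0,0],0],[[0.001,0.04,0],[0,0,0],0],[[0.001,0.04,0],[0,0,0],0]]'; python3 -m jog '[[[0.001,0.04,0],[0,0,0],0],[[0.001,0.04,0],[0,0,0],0],[[0.001,0.04,0],[0,0,0],0],[[0.001,0.04,0],[0,0,0],0],[[0.001,0.04,0],[0,0,0],0],[[0.001,0.04,0],[0,0,0],0],[[0.001,0.04,0],[0,0,0],0],[[0.001,0.04,0],[0,0,0],0],[[0.001,0.04,0],[0,0,0],0],[[0.001,0.04,0],[0,0,0],0]]'; python3 -m jog '[[[0.001,0.04,0],[0,0,0],0],[[0.001,0.04,0],[0,0,0],0],[[0.001,0.04,0],[0,0,0],0],[[0.001,0.04,0],[0,0,0],0],[[0.001,0.04,0],[0,0,0],0],[[0.001,0.03,0],[0,0,0],0],[[0,0.03,0],[0,0,0],0],[[0,0.03,0],[0,0,0],0]]'
```

```text
t: 8.75
tool_pos: [528.1, -87.4, 18.3]
eef_rot: [-178.8, 85.0, 90.0]
contact_force: [-0.2, -4.1, 0.4]
finger_gap: -0.2
t: 10.0
tool_pos: [528.6, -67.4, 18.3]
eef_rot: [-178.9, 85.0, 90.0]
contact_force: [0.3, -4.6, -0.4]
finger_gap: -0.1
t: 11.0
tool_pos: [529.0, -53.0, 18.3]
eef_rot: [-178.9, 85.0, 90.0]
contact_force: [-0.0, -4.7, -0.3]
finger_gap: 0.2
```

```bash
python3 -m jog '[[[0,0.02,0],[0,0,0],0],[[0.001,0.02,0],[0,0,0],0],[[0,0.02,0],[0,0,0],0],[[0.001,0.02,0],[0,0,0],0],[[0,0.02,0],[0,0,0],0],[[0.001,0.02,0],[0,0,0],0],[[0,0.02,0],[0,0,0],0],[[0,0.02,0],[0,0,0],0]]'; python3 -m jog '[[[0,0.02,0],[0,0,0],0],[[0,0.02,0],[0,0,0],0]]'; python3 -m jog '[[[0,0.02,0],[0,0,0],0],[[0,0.02,0],[0,0,0],0]]'
```

```text
t: 12.0
tool_pos: [529.1, -45.0, 18.3]
eef_rot: [-178.8, 85.0, 90.0]
contact_force: [-0.1, -3.7, 0.4]
finger_gap: -0.3
t: 12.25
tool_pos: [529.1, -43.0, 18.3]
eef_rot: [-178.9, 85.0, 90.0]
contact_force: [-0.5, -3.2, 0.3]
finger_gap: -0.3
t: 12.5
tool_pos: [529.1, -41.0, 18.3]
eef_rot: [-178.9, 85.0, 90.0]
contact_force: [0.0, -3.7, 1.1]
finger_gap: 0.2
```

```bash
python3 -m jog '[[[0,0.02,0],[0,0,0],0]]'|grep -E 'pos|force'; python3 -m jog '[[[0,0.02,0],[0,0,0],0]]'|grep -E 'pos|force';python3 -m jog '[[[0,0.01,0],[0,0,0],0],[[0,0.01,0],[0,0,0],0]]'|grep -E 'pos|force'
```

```text
tool_pos: [529.1, -40.0, 18.3]
contact_force: [-0.2, -3.1, 0.7]
tool_pos: [529.1, -39.0, 18.3]
contact_force: [-0.3, -3.5, -0.0]
tool_pos: [529.1, -38.1, 18.3]
contact_force: [-1.2, -4.5, -0.2]
```

```bash
python3 -m jog '[[[0,0.01,0],[0,0,0],0]]'|grep -E 'pos|force'; python3 -m jog '[[[0,0.01,0],[0,0,0],0]]'|grep -E 'pos|force';python3 -m jog '[[[0,0.01,0],[0,0,0],0]]'|grep -E 'pos|force';python3 -m jog '[[[0,0.01,0],[0,0,0],0]]'|grep -E 'pos|force'
```

```text
tool_pos: [529.0, -37.6, 18.3]
contact_force: [0.6, -3.9, 0.8]
tool_pos: [529.1, -37.1, 18.3]
contact_force: [0.1, -5.4, 0.2]
tool_pos: [529.1, -37.0, 18.3]
contact_force: [0.6, -4.8, 0.4]
tool_pos: [529.1, -37.0, 18.3]
contact_force: [0.5, -7.4, 0.9]
```

```bash
python3 -m jog '[[[0,0.01,0],[0,0,0],0]]'|grep -E 'pos|force'; python3 -m jog '[[[0,0.01,0],[0,0,0],0]]'|grep -E 'pos|force';python3 -m jog '[[[0,0.01,0],[0,0,0],0]]'|grep -E 'pos|force';python3 -m jog '[[[0,0.01,0],[0,0,0],0],[[0,0,0],[0,0,0],0]]'|grep -E 'pos|force'
```

```text
tool_pos: [529.1, -37.0, 18.3]
contact_force: [0.3, -8.4, 1.2]
tool_pos: [529.1, -37.0, 18.3]
contact_force: [-0.5, -9.0, 0.9]
tool_pos: [529.1, -36.9, 18.3]
contact_force: [-0.8, -10.1, 1.1]
tool_pos: [529.1, -36.9, 18.3]
contact_force: [0.1, -10.7, 1.2]
```

The arm stalled at y = -36.9 with the force up at 10.7 N, so the row is home. Backing straight off, then lifting clear.

```bash
python3 -m jog '[[[0,-0.04,0],[0,0,0],0],[[0,-0.06,0],[0,0,0],0],[[0,-0.3,0],[0,0,0],0],[[0,-0.6,0],[0,0,0],0],[[0,-0.6,0],[0,0,0],0],[[0,0,0],[0,0,0],0]]'; python3 -m jog '[[[0,0,0.5],[0,0,0],0],[[0,0,1],[0,0,0],0],[[0,0,1],[0,0,0],0],[[0,0,1],[0,0,0],0],[[0,-1,0.5],[0,0,0],0],[[0,-1,0],[0,0,0],0],[[0,-1,0],[0,0,0],0],[[0,-1,0],[0,0,0],0],[[0,-0.5,0],[0,0,0],0],[[0,0,0],[0,0,0],0]]'
python3 - <<'E'
from m import *
for n in("top","scene"):
    p,d=snapshot(n);c,W,r,b=meas(p,d,n)
    B0=np.array([524.9,-253.4]);ax=np.array([.0187,.9998]);nn=np.array([-ax[1],ax[0]])
    q=W[...,:2]-B0;s=q@ax;w=q@nn
    m=(W[...,2]>43)&(W[...,2]<58)&(abs(w)<45)&(s>10)&(s<455)
    print("row s",np.percentile(s[m],[0.5,2]),"w",np.percentile(w[m],[2,98]).round(1))
    mm=(W[...,2]>12)&(W[...,2]<250)&(W[...,0]>350)&(W[...,0]<1000)&(abs(W[...,1])<600)
    k,l,st,cn=cv2.connectedComponentsWithStats(mm.astype(np.uint8))
    for i in range(1,k):
        if st[i,4]>60: X=W[l==i];print(X.min(0).round(),X.max(0).round())
    a=p[190:270,140:350] if n=="top" else p[125:235,170:330]
    cv2.imwrite(f"pics/{n}4.png",cv2.resize(a,None,fx=3.8 if n=="top" else 5,fy=3.8 if n=="top" else 5,interpolation=cv2.INTER_CUBIC)[:,:,::-1])
E
```

```text
t: 14.88
tool_pos: [528.9, -117.3, 18.1]
eef_rot: [-178.9, 85.0, 89.7]
contact_force: [0.1, -0.1, -0.4]
finger_gap: 0.3
t: 16.12
tool_pos: [528.8, -339.6, 217.7]
eef_rot: [-178.5, 84.9, 90.2]
contact_force: [0.6, 0.8, 0.1]
finger_gap: -0.2
red [161 212   5  24  80] [162.7125 223.575 ] [533.1 222.   46. ] [532.  221.8  44.7]
blue [337 219   4  21  81] [338.44444444 228.85185185] [ 525.2 -253.9    7. ] [ 524.8 -253.6    7.3]
row s [226.67686202 229.14833084] w [-27.9  30.3]
[ 737. -133.   12.] [810. -62.  96.]
[545. 436.  12.] [624. 488. 193.]
[ 586. -476.   20.] [ 628. -436.   82.]
[ 516. -427.   12.] [ 603. -329.  248.]
[ 493. -258.   12.] [566. 224.  91.]
[ 367. -153.   12.] [443. -76.  84.]
[ 372. -291.   13.] [ 442. -221.   84.]
red [281 148   6   9  14] [284.85714286 150.85714286] [562.5 214.6  46. ] [560.8 221.5  40. ]
blue [168 236  17  11  64] [176.46875 240.5625 ] [ 522.3 -252.7    7. ] [ 521.6 -253.3    7.6]
row s [225.56879925 226.60383315] w [-29.2  27.8]
[546. 434.  12.] [624. 487. 191.]
[ 489. -259.   12.] [569. 226.  89.]
[ 366. -155.   12.] [446. -76.  83.]
[ 521. -351.  219.] [ 545. -328.  250.]
[ 370. -293.   12.] [ 444. -222.   82.]
[ 736. -133.   12.] [810. -60.  94.]
[ 547. -476.   12.] [ 629. -390.   78.]
```

View pics/top4.png

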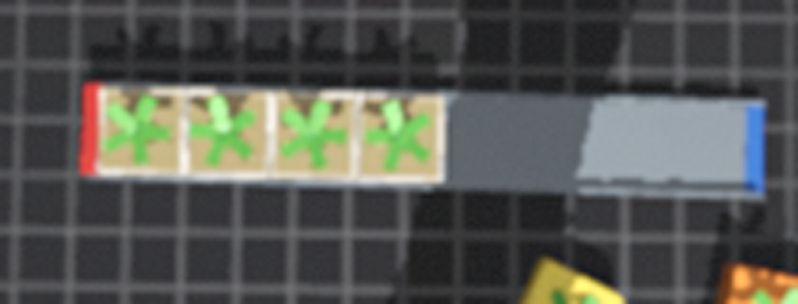

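View pics/scene4.png

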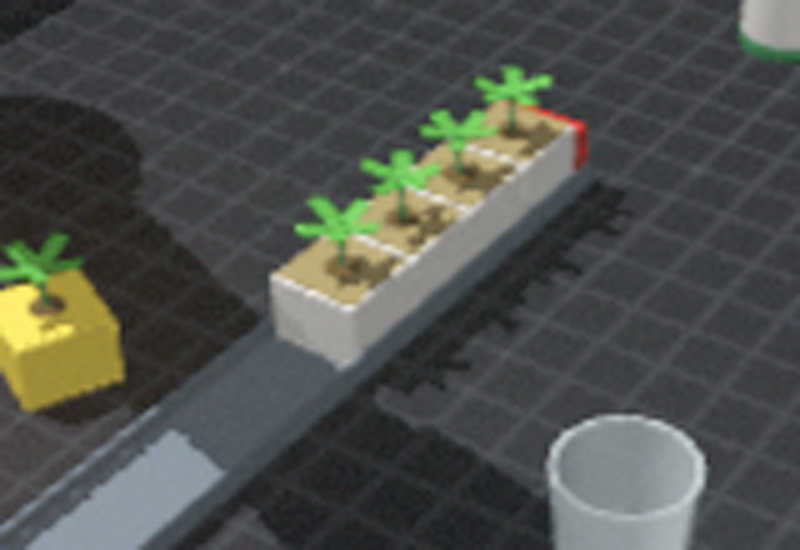

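The row stands closed and level against the stop in both views; in the top crop it runs from column 97, at the red stop, to 445. The rear face is at s = 226–227 mm, and 226 is expected with the row home. The bystanders are within 1–2 mm of where they began, and the hand is clear. Handing in.

```bash
python3 -c "
from rig import *
print(sign_off())"
```

```text
the job is handed in; nothing more can be done
None
```

I pushed the row of four blocks about 117 mm along the channel until it sat against the red stop, then backed the hand off and lifted it clear. I used the shut fingertips low on the rear block. The job was handed in at about 16 s, within the 42 s limit.

- **Home:** sliding took about 3–5 N. At the stop the tool stalled at y = -36.9 mm and the force rose to 10.7 N.
- **Position:** the rear face measured 226–227 mm from the blue strip's centre in both views, against 226 mm expected.
- **Row:** both views show the blocks closed and level, with no gaps.
- **Bystanders:** the sprayer and cup, and the two decoy blocks, read within about 3 mm of their first positions. So did the meter in the scene view. The top view was partly blocked by the hand, so it could not confirm the meter.
- **Disagreement:** the red stop's measured centre shifted about 3 mm in the last top view, and more in the scene view. The blocks now hide part of it, and the stop is fixed, so I did not count this as movement.

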